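# Line up milled gears by size on the inspection rail

## Robot

A 6-joint arm with a two-finger parallel gripper is mounted at the origin on the work surface. World frame = base frame: x ahead of the robot, y to its left, z up, the work surface at z = 0. Lengths are in m, angles in rad, forces in N, time in s.
With the tool pointing down it reaches from about 0.3 to 0.775 m from the base axis. Payload 14.6 kg.
Tool frame: the origin (TCP) lies on the centre line of the jaws, within the pads' length; the fingertips stand 19 mm ahead of it and the grasp point (between the pads) is the TCP; y points along the fingers, x is the direction in which the jaws open and shut, and the axes are right-handed (so a half turn about y gives the same grasp; the last joint's range is limited). The gripper opens to 94 mm and grips with 3 to 60 N. Pads are 16 mm wide; open, the fingers measure 119 mm over their backs; the gripper's body (75 mm by 177 mm) begins 78 mm behind the grasp point.
Start: joints at [-1.252, 0.3, 1.521, -0, 1.321, -0.067], TCP at [0.207, -0.51, 0.224] pointing down, gripper open.
Joint ranges: [-3.03, 3.03], [-0.79, 2.21], [0.23, 2.52], [-1.04, 4.18], [0, 3.07], [-2.55, 2.55]. Speed limits (rad/s): [2.22, 2.22, 2.57, 3.14, 3.14, 3.14].

## Interface

Orientations are given as [roll, pitch, yaw] about the fixed x, y, z axes, in that order (R = Rz(yaw) Ry(pitch) Rx(roll)).
In Python, from station import ctrl, optics gives the robot as it stands.
- The arm moves only by the tool jog_arm, never from a script. Its argument "targets" is a list of rows, each a list of 3 entries, a list of its own where there are three numbers: the finger opening in cm, from 0 to 9.4, then the shift along the tool's x, y, z in cm, then the turn about the tool's y in rad. A call has 1 to 10 rows; each row is the pose to reach, as a shift and turn from the pose commanded when the call began, along the tool's axes at that moment; what a row does not reach only later rows make up. A row lasts 1/10 s, in which the tool goes at most 50 mm and 8.59 degrees, less where a joint would pass 70% of its speed; a pose out of reach is approached as far as the arm can. A call with a gripper value outside its range is refused whole. The fingers move at their own pace and stop on an object; "grip_force" is the grip in N (left out, the last holds). Time passes only in rows, so rows that repeat a pose let the fingers close. It gives the time, the measured TCP pose, the force and the opening at its end, in the units of the state.
- ctrl.get_obs(): the state, without advancing time (a new reading comes with each control period).
- optics.camera(name): name is "scene" or "side" or "wrist"; returns a dict with "img" (400x640x3 uint8, red, green, blue), "range_z" (400x640 float32, m along the optical axis (not along the pixel's ray), 0 where there is no reading), "camera_matrix" (3x3 intrinsics, pixels), "world_to_cam" (4x4, takes a point from world to camera coordinates); the wrist camera has in their place "mount" (4x4, takes a point from camera to tool coordinates, whose origin is the TCP and whose axes are the tool frame's). Camera axes: x right, y up, looking along -z (the intrinsics and any distortion apply to the point x, -y, -z); pixel columns grow to the right and rows downward; lengths in m; the calibration is good to about 2 mm. A picture is of the moment at which its call begins: read the wrist's pose just before it.
- ctrl.hand_in(): hands the job in, once; it reports no verdict.
The state is a dict: "time_s": time; "qpos": joint angles; "joint_vel": joint speeds; "tau": joint torques, N m; "ee_pos": TCP position; "eef_rot": TCP orientation; "force": force on the tool from outside, world axes, zero at the start; "moment": the same for the moment, N m; "grip_width": finger opening in m.
Only numpy, scipy, OpenCV 4.12 (cv2) and the standard library are available. Lean on these libraries where they do the work, as an engineer would, in place of code of your own. Each camera call takes 0.05 s, during which the arm holds its last target. There are 200 camera calls.

## Task

Line up the four loose aluminium gears in order of size on the steel inspection rail, one centred on each of the four black marks, each lying flat with its hub up. The largest goes on the mark next to the tall round post, and they get smaller along the rail, so that the smallest ends up farthest from the post.

Things in the scene. Friction and masses are not known exactly. Their poses are not given: they have to be found in the camera images.
- gear_40: Loose plain aluminium spur gear, the smallest of the four: toothed disc 40 mm in outer diameter and 12 mm thick, with a smooth round hub 24 mm in diameter rising 26 mm above the disc (38 mm tall in all) to be gripped from above; about 65 g. At the start it lies flat on the table, hub up, at any yaw. Origin: centre of the underside; z up along the hub.
- gear_50: Loose plain aluminium spur gear, the second smallest: toothed disc 50 mm in outer diameter and 12 mm thick, with a smooth round hub 24 mm in diameter rising 26 mm above the disc (38 mm tall in all) to be gripped from above; about 90 g. At the start it lies flat on the table, hub up, at any yaw. Origin: centre of the underside; z up along the hub.
- gear_60: Loose plain aluminium spur gear, the second largest: toothed disc 60 mm in outer diameter and 12 mm thick, with a smooth round hub 24 mm in diameter rising 26 mm above the disc (38 mm tall in all) to be gripped from above; about 120 g. At the start it lies flat on the table, hub up, at any yaw. Origin: centre of the underside; z up along the hub.
- gear_70: Loose plain aluminium spur gear, the largest of the four: toothed disc 70 mm in outer diameter and 12 mm thick, with a smooth round hub 24 mm in diameter rising 26 mm above the disc (38 mm tall in all) to be gripped from above; about 155 g. At the start it lies flat on the table, hub up, at any yaw. Origin: centre of the underside; z up along the hub.
- mark_a: Black round rubber mark fixed on the rail, 46 mm in diameter, 3 mm thick, its top 11 mm above the table. One of four alike, 80 mm apart in a straight row along the middle of the rail; the letters say nothing of the order along the rail, which changes from start to start. Origin: centre of its underside, on the rail's top face (8 mm above the table).
- mark_b: Black round rubber mark fixed on the rail, 46 mm in diameter, 3 mm thick, its top 11 mm above the table. One of four alike, 80 mm apart in a straight row along the middle of the rail; the letters say nothing of the order along the rail, which changes from start to start. Origin: centre of its underside, on the rail's top face (8 mm above the table).
- mark_c: Black round rubber mark fixed on the rail, 46 mm in diameter, 3 mm thick, its top 11 mm above the table. One of four alike, 80 mm apart in a straight row along the middle of the rail; the letters say nothing of the order along the rail, which changes from start to start. Origin: centre of its underside, on the rail's top face (8 mm above the table).
- mark_d: Black round rubber mark fixed on the rail, 46 mm in diameter, 3 mm thick, its top 11 mm above the table. One of four alike, 80 mm apart in a straight row along the middle of the rail; the letters say nothing of the order along the rail, which changes from start to start. Origin: centre of its underside, on the rail's top face (8 mm above the table).
- post: Dark steel round post, 30 mm in diameter and 45 mm tall, fixed upright on the rail at one end of the row, in line with the marks and 75 mm from the centre of the nearest mark; it may be at either end (a flat dark block 10 mm high stands at the other). Origin: centre of its underside, on the rail's top; its axes are parallel to the rail's.
- rail: Flat steel inspection rail lying fixed on the table, 430 mm long, 70 mm wide, 8 mm thick, somewhat turned. Origin: centre of its underside, on the table; y along its length, x across, z up. The marks and the post are on its centre line.
Not all that is in view belongs to the job. What is shaped like the gear_70 but brown is not meant.

How it is judged:
By the outcome, as a careful person would: the job done as asked, in the order asked, and still so for the second after the job is handed in, with the robot touching nothing.
It also fails if it takes over 104 s, if anything falls off the work surface, if the arm or the gripper's body presses on something with over 40 N, if the wrist force passes 120 N, or if a joint passes its speed limit or range.

## Working session

There is one attempt and no reset: what is moved stays moved. The work goes in short steps, Python scripts to look and compute and a tool call to move; the robot and the scene stay as the last step left them, time stands still between calls to the robot, and variables do not carry over. Pictures are saved under pics/ and viewed, about 12 in all and at most 16, crops included, and the job is handed in when it is done.

Besides the shell and the picture viewer there is one more tool, called after ">>>" in YAML: its name, and indented under it one key for each argument. jog_arm: Moves the arm, as the interface text tells. Its arguments: {"type":"object","properties":{"targets":{"type":"array","items":{"type":"array"}},"grip_force":{"type":"number"}},"required":["targets"]}

```bash
mkdir -p pics; ls; cat > h.py <<'E'
import numpy as np, cv2
from station import ctrl, optics
def pts(c):
    d=c["range_z"]; K=c["camera_matrix"]; v,u=np.mgrid[:400,:640]
    x=(u-K[0,2])/K[0,0]*d; y=(v-K[1,2])/K[1,1]*d
    P=np.stack([x,-y,-d,np.ones_like(d)],-1)
    T=np.linalg.inv(c["world_to_cam"]) if "world_to_cam" in c else toolT()@c["mount"]
    W=(P@T.T)[...,:3]; W[d==0]=np.nan
    return W
def toolT():
    from scipy.spatial.transform import Rotation as R
    o=ctrl.get_obs(); T=np.eye(4); T[:3,:3]=R.from_euler('xyz',o["eef_rot"]).as_matrix(); T[:3,3]=o["ee_pos"]; return T
E
python3 - <<'E'
from h import *
print(ctrl.get_obs()); print(toolT())
for n in("scene","side"):
    c=optics.camera(n); cv2.imwrite(f"pics/{n}0.png",c["img"][...,::-1]); W=pts(c); np.savez(f"{n}0.npz",W=W,img=c["img"])
    print([k for k in c],c["camera_matrix"].tolist(), c["world_to_cam"].round(3).tolist()); print(W[200,320],(c["range_z"]==0).mean())
    print({k:c[k] for k in c if k not in("img","range_z","camera_matrix","world_to_cam")})
E
```

```text
pics
{'time_s': 0.0, 'qpos': array([-1.25158863e+00,  3.00460903e-01,  1.52157163e+00, -1.85454013e-05,
        1.32070023e+00, -6.65945093e-02]), 'joint_vel': array([ 2.33661324e-04, -1.42788834e-05, -9.88371359e-04, -2.81683528e-04,
        3.12182438e-03,  2.04848397e-04]), 'tau': array([-3.66439044e-04, -5.31805944e+01, -3.52734554e+01,  7.08100456e-02,
        2.43931543e-02, -7.52186452e-05]), 'ee_pos': array([ 0.20688747, -0.50934868,  0.22389591]), 'eef_rot': array([-1.57073838e+00,  1.13877157e-03, -1.18498949e+00]), 'force': array([ 0.2478737 , -0.30285646, -0.00514374]), 'moment': array([-0.04785514, -0.02134833,  0.00719412]), 'grip_width': 0.09407642410257837}
[[ 3.76306543e-01 -3.74841459e-04  9.26495140e-01  2.06887470e-01]
 [-9.26494516e-01  1.07687123e-03  3.76306726e-01 -5.09348677e-01]
 [-1.13877132e-03 -9.99999350e-01  5.79451335e-05  2.23895911e-01]
 [ 0.00000000e+00  0.00000000e+00  0.00000000e+00  1.00000000e+00]]
['img', 'range_z', 'camera_matrix', 'world_to_cam'] [[517.9279865377482, 0.0, 317.8008109610974], [0.0, 517.9279865377482, 202.908495846323], [0.0, 0.0, 1.0]] [[-0.026, 1.0, 0.006, -0.008], [-0.868, -0.025, 0.496, 0.418], [0.496, 0.008, 0.868, -1.516], [0.0, 0.0, 0.0, 1.0]]
[4.72321327e-01 2.56064413e-02 1.48424266e-04] 0.00417578125
{}
['img', 'range_z', 'camera_matrix', 'world_to_cam'] [[362.69880910874434, 0.0, 318.6424617283501], [0.0, 362.69880910874434, 201.56505850227794], [0.0, 0.0, 1.0]] [[-0.924, -0.381, 0.013, 0.475], [0.241, -0.558, 0.794, -0.159], [-0.296, 0.737, 0.608, -0.896], [0.0, 0.0, 0.0, 1.0]]
[ 0.53557961 -0.06454422 -0.00178211] 0.003984375
{}
```

View pics/scene0.png

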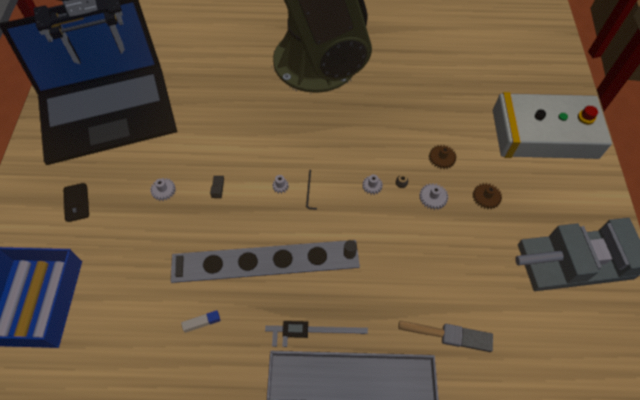

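View pics/side0.png

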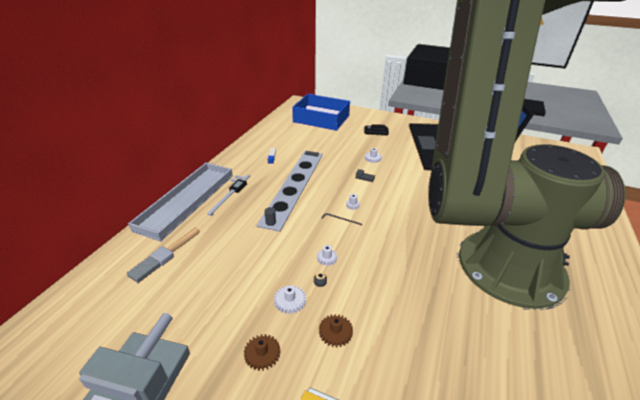

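```bash
python3 - <<'E'
from h import *
for n in("scene","side"):
    f=np.load(n+"0.npz"); W=f["W"]; g=f["img"]
    print(n)
    S=np.load("scene0.npz")["W"]
    for u,v in[(162,189),(280,184),(372,184),(434,195)]:
        a=S[v,u,:2]
        m=(np.hypot(*(W[...,:2]-a).transpose(2,0,1))<.06)&(W[...,2]>.007)&(W[...,2]<.06)
        h=m&(W[...,2]>.033)
        dk=m&(W[...,2]>.009)&(W[...,2]<.015)
        (c,r)=cv2.minEnclosingCircle(W[dk][:,:2].astype(np.float32))
        (ch,rh)=cv2.minEnclosingCircle(W[h][:,:2].astype(np.float32))
        print("gear",np.round(c,4),"D",round(2e3*r),"hub",np.round(ch,4),round(2e3*rh),"z",np.percentile(W[h][:,2],90).round(4))
    # rail
    for u,v in[(213,264),(248,261),(283,258),(317,255)]:
        a=S[v,u,:2]
        m=(np.hypot(*(W[...,:2]-a).transpose(2,0,1))<.036)&(W[...,2]<.02)&(g.max(-1)<60)
        (c,r)=cv2.minEnclosingCircle(W[m][:,:2].astype(np.float32))
        print("mark",np.round(W[m].mean(0),4),np.round(c,4),round(2e3*r),m.sum())
    a=S[250,350,:2]
    m=(np.hypot(*(W[...,:2]-a).transpose(2,0,1))<.04)&(W[...,2]>.045); print("post",W[m].mean(0).round(4),W[m].max(0))
E
```

```text
scene
gear [ 0.4556 -0.3668] D 62 hub [ 0.4553 -0.3646] 26 z 0.0404
gear [ 0.437  -0.0752] D 40 hub [ 0.4368 -0.0746] 25 z 0.0401
gear [0.4281 0.1535] D 52 hub [0.4274 0.1546] 26 z 0.04
gear [0.4545 0.3041] D 74 hub [0.4569 0.305 ] 26 z 0.0401
mark [ 0.6543 -0.2157  0.0112] [ 0.6537 -0.2157] 47 279
mark [ 0.6454 -0.1365  0.0108] [ 0.6444 -0.1371] 46 280
mark [ 0.6363 -0.0575  0.011 ] [ 0.6362 -0.0571] 45 277
mark [0.6271 0.0223 0.0111] [0.626  0.0223] 46 269
post [0.6184 0.0959 0.0524] [0.63167311 0.10951545 0.05921293]
side
gear [ 0.4541 -0.3648] D 61 hub [ 0.4553 -0.3644] 24 z 0.0388
gear [ 0.4354 -0.0727] D 40 hub [ 0.4373 -0.0738] 25 z 0.0392
gear [0.4276 0.1565] D 52 hub [0.4283 0.1549] 25 z 0.0388
gear [0.4569 0.3055] D 72 hub [0.4569 0.3066] 25 z 0.0388
mark [ 0.6523 -0.2138  0.0108] [ 0.6514 -0.2121] 40 54
mark [ 0.6436 -0.135   0.0107] [ 0.6444 -0.1345] 40 65
mark [ 0.6336 -0.0546  0.011 ] [ 0.6348 -0.0538] 41 75
mark [0.6251 0.0238 0.0107] [0.6253 0.024 ] 42 92
post [0.6163 0.0997 0.0515] [0.63066944 0.11219836 0.05540312]
```

The scene and side cameras agree. The gears run 60, 40, 50, 70 from −y to +y, and the post is at the +y end. I'll square the tool to world axes (x = −y, y = down, z = +x) while moving towards gear_70.

>>> jog_arm:
  targets:
    - [9.0,[-33,0,27],0.386]
    - [9.0,[-33,0,27],0.386]
    - [9.0,[-33,0,27],0.386]
    - [9.0,[-33,0,27],0.386]
    - [9.0,[-33,0,27],0.386]
    - [9.0,[-33,0,27],0.386]
    - [9.0,[-33,0,27],0.386]
    - [9.0,[-33,0,27],0.386]
    - [9.0,[-33,0,27],0.386]
    - [9.0,[-33,0,27],0.386]

```text
time_s: 1.1
ee_pos: [0.3333, -0.0999, 0.2244]
eef_rot: [-1.571, 0.0, -1.567]
force: [-0.3, -0.2, -0.0]
grip_width: 0.09
```

>>> jog_arm:
  targets:
    - [6.0,[-40.6,0,12.4],0.0]
    - [6.0,[-40.6,0,12.4],0.0]
    - [6.0,[-40.6,0,12.4],0.0]
    - [6.0,[-40.6,0,12.4],0.0]
    - [6.0,[-40.6,0,12.4],0.0]
    - [6.0,[-40.6,0,12.4],0.0]
    - [6.0,[-40.6,0,12.4],0.0]
    - [6.0,[-40.6,0,12.4],0.0]
    - [6.0,[-40.6,0,12.4],0.0]
    - [6.0,[-40.6,0,12.4],0.0]

```text
time_s: 2.1
ee_pos: [0.4576, 0.3053, 0.2233]
eef_rot: [-1.572, -0.001, -1.569]
force: [-0.0, -1.3, 0.0]
grip_width: 0.0601
```

```bash
cat >> h.py <<'E'
def look(name,a,zlo=.033,zhi=.05,dark=False,r=.04):
    T=toolT(); c=optics.camera("wrist"); W=pts(c); g=c["img"]
    cv2.imwrite(f"pics/{name}.png",g[...,::-1])
    m=(np.hypot(W[...,0]-a[0],W[...,1]-a[1])<r)&(W[...,2]>zlo)&(W[...,2]<zhi)
    if dark: m&=g.max(-1)<60
    P=W[m]; (cc,rr)=cv2.minEnclosingCircle(P[:,:2].astype(np.float32))
    v,u=np.nonzero(m)
    print(name,"tcp",T[:3,3].round(4),"found",np.round(cc,4),"D",round(2e3*rr,1),"mean",P.mean(0).round(4),"px",u.mean().round(),v.mean().round(),len(P))
    return c
E
python3 -c "
from h import *
c=look('w70',(.457,.306)); print(c['mount'].round(3).tolist())"
```

```text
w70 tcp [0.4576 0.3053 0.2233] found [0.4562 0.3061] D 24.0 mean [0.4566 0.3061 0.0363] px 318.0 189.0 351
[[1.0, 0.0, 0.001, -0.001], [0.001, 0.273, -0.962, -0.158], [-0.0, 0.962, 0.273, 0.08], [0.0, 0.0, 0.0, 1.0]]
```

View pics/w70.png

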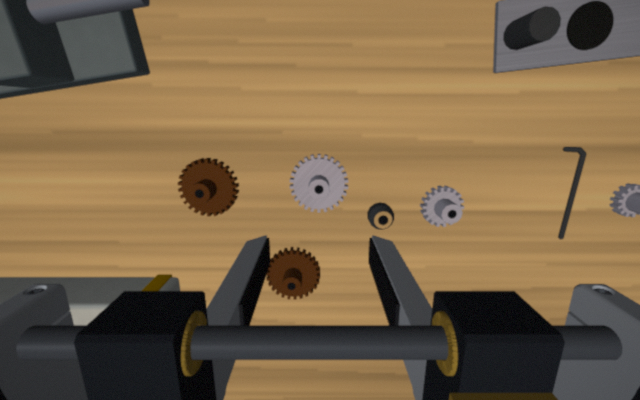

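>>> jog_arm:
  targets:
    - [5.0,[-0.1,5,-0.1],0]
    - [5.0,[-0.1,10,-0.1],0]
    - [5.0,[-0.1,14,-0.1],0]
    - [5.0,[-0.1,17,-0.1],0]
    - [5.0,[-0.1,18.5,-0.1],0]
    - [5.0,[-0.1,19,-0.1],0]
    - [5.0,[-0.1,19,-0.1],0]
    - [2.0,[-0.1,19,-0.1],0]
    - [2.0,[-0.1,19,-0.1],0]
    - [2.0,[-0.1,19,-0.1],0]
  grip_force: 25

```text
time_s: 3.15
ee_pos: [0.4564, 0.305, 0.0354]
eef_rot: [-1.57, 0.001, -1.571]
force: [-0.4, -0.2, 0.4]
grip_width: 0.0292
```

>>> jog_arm:
  targets:
    - [2.0,[0,0,0],0]
    - [2.0,[0,0,0],0]
    - [2.0,[0,0,0],0]
    - [2.0,[0,-1,0],0]
    - [2.0,[0,-4,0],0]
    - [2.0,[0,-8,0],0]
    - [2.0,[0,-12,0],0]
    - [2.0,[0,-16,0],0]
    - [2.0,[0,-19,0],0]
    - [2.0,[0,-19,0],0]

```text
time_s: 4.15
ee_pos: [0.457, 0.3054, 0.2292]
eef_rot: [-1.565, 0.004, -1.571]
force: [0.1, 0.0, -1.4]
grip_width: 0.023
```

>>> jog_arm:
  targets:
    - [2.0,[5,0,3],0]
    - [2.0,[9.5,0,5.7],0]
    - [2.0,[14,0,8.4],0]
    - [2.0,[18.5,0,11.1],0]
    - [2.0,[23,0,13.8],0]
    - [2.0,[26,0,15.6],0]
    - [2.0,[28.2,0,17],0]
    - [2.0,[28.2,0,17],0]
    - [2.0,[28.2,0,17],0]
    - [2.0,[28.2,0,17],0]

```text
time_s: 5.15
ee_pos: [0.6254, 0.0236, 0.224]
eef_rot: [-1.572, 0.0, -1.57]
force: [-0.9, 0.7, -1.3]
grip_width: 0.0236
```

```bash
cat >> h.py <<'E'
M=[(.6262,.023),(.635,-.0565),(.6445,-.136),(.653,-.215)]
def marks(name):
    T=toolT(); c=optics.camera("wrist"); W=pts(c); g=c["img"]
    cv2.imwrite(f"pics/{name}.png",g[...,::-1]); print("tcp",T[:3,3].round(4),ctrl.get_obs()["eef_rot"].round(4))
    for i,a in enumerate(M):
        m=(np.hypot(W[...,0]-a[0],W[...,1]-a[1])<.034)&(W[...,2]>0)&(W[...,2]<.022)&(g.max(-1)<60)
        if m.sum()<50: continue
        P=W[m]; cc,rr=cv2.minEnclosingCircle(P[:,:2].astype(np.float32)); v,u=np.nonzero(m)
        print("mark",i+1,np.round(cc,4),"D",round(2e3*rr,1),"mean",P.mean(0).round(4),"px",u.mean().round(),v.mean().round(),len(P))
    m=(W[...,2]>T[2,3]-.05)&(W[...,2]<T[2,3]+.02)&(np.hypot(*(W[...,:2]-T[:2,3]).transpose(2,0,1))<.012)
    if m.sum(): print("held hub z",np.nanpercentile(W[m][:,2],[10,50,90]).round(4))
    return c,W,T
E
python3 -c "
from h import *
marks('m70')"
```

```text
tcp [0.6254 0.0236 0.224 ] [-1.5712e+00  1.0000e-04 -1.5698e+00]
mark 1 [0.6272 0.0234] D 44.7 mean [0.6307 0.0236 0.0094] px 320.0 179.0 881
mark 2 [ 0.636  -0.0557] D 46.0 mean [ 0.6363 -0.0556  0.0094] px 387.0 174.0 1126
mark 3 [ 0.6458 -0.135 ] D 47.7 mean [ 0.6454 -0.1347  0.0093] px 455.0 167.0 1163
mark 4 [ 0.6547 -0.2143] D 48.2 mean [ 0.6544 -0.214   0.0093] px 524.0 159.0 1211
held hub z [0.2131 0.2251 0.2261]
```

View pics/m70.png

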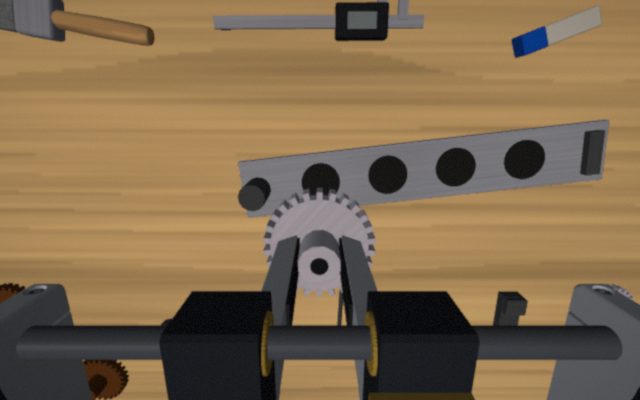

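>>> jog_arm:
  targets:
    - [2.0,[0,4,0.2],0]
    - [2.0,[0,8,0.2],0]
    - [2.0,[0,12,0.2],0]
    - [2.0,[0,15,0.2],0]
    - [2.0,[0,16.5,0.2],0]
    - [2.0,[0,17.2,0.2],0]
    - [2.0,[0,17.2,0.2],0]
    - [2.0,[0,17.2,0.2],0]
    - [2.0,[0,17.2,0.2],0]

```text
time_s: 6.1
ee_pos: [0.6287, 0.0228, 0.054]
eef_rot: [-1.568, -0.0, -1.571]
force: [0.2, -0.6, -1.4]
grip_width: 0.0234
```

```bash
python3 - <<'E'
from h import *
o=ctrl.get_obs();print(o["ee_pos"],o["force"],o["eef_rot"])
T=toolT(); c=optics.camera("wrist"); W=pts(c); cv2.imwrite("pics/low70.png",c["img"][...,::-1])
d=np.hypot(W[...,0]-T[0,3],W[...,1]-T[1,3])
m=(d<.045)&(W[...,2]>T[2,3]-.032)&(W[...,2]<T[2,3]-.018)&(W[...,0]>T[0,3]+.012)
P=W[m]; print(P[:,2].mean())
# circle fit on gear front outline
f=P[np.hypot(P[:,0]-T[0,3],P[:,1]-T[1,3])>.0335]
print(cv2.minEnclosingCircle(W[(d<.045)&(W[...,2]>T[2,3]-.032)&(W[...,2]<T[2,3]-.018)][:,:2].astype(np.float32)),P[:,0].max(),P[:,1].min(),P[:,1].max())
for n in("scene","side"):
    W=pts(optics.camera(n)); d=np.hypot(W[...,0]-T[0,3],W[...,1]-T[1,3])
    P=W[(d<.05)&(W[...,2]>.0205)&(W[...,2]<.032)]; print(n,len(P),P.min(0),P.max(0),np.median(P[:,2]))
E
```

```text
[0.62866003 0.02277786 0.05401745] [ 0.24479858 -0.59740992 -1.4229571 ] [-1.56844255e+00 -4.46948001e-05 -1.57089055e+00]
0.028263520162515807
((0.6286786198616028, 0.024294046685099602), 0.035582151263952255) 0.6641766697188949 -0.008263211873969629 0.056841200194899674
scene 296 [ 0.59893085 -0.01215372  0.02077289] [0.66326523 0.05645908 0.03196304] 0.029171493638401658
side 208 [ 0.59477375 -0.01415157  0.0208556 ] [0.66312408 0.05852424 0.03196949] 0.029411141279836628
```

>>> jog_arm:
  targets:
    - [2.0,[0,0.3,-0.1],0]
    - [2.0,[0,0.5,-0.1],0]
    - [2.0,[0,0.6,-0.1],0]
    - [2.0,[0,0.7,-0.1],0]
    - [2.0,[0,0.7,-0.1],0]

```text
time_s: 6.75
ee_pos: [0.6269, 0.0227, 0.0461]
eef_rot: [-1.571, -0.0, -1.571]
force: [-5.0, 0.8, 7.4]
grip_width: 0.0233
```

>>> jog_arm:
  targets:
    - [2.0,[0,-0.1,0],0]
    - [4.5,[0,-0.1,0],0]
    - [4.5,[0,-0.1,0],0]
    - [4.5,[0,-0.1,0],0]
    - [4.5,[0,-2,0],0]
    - [4.5,[0,-5,0],0]
    - [4.5,[0,-9,0],0]
    - [4.5,[0,-14,0],0]
    - [4.5,[0,-18,0],0]
    - [4.5,[0,-18,0],0]

```text
time_s: 7.75
ee_pos: [0.6287, 0.0227, 0.2319]
eef_rot: [-1.561, -0.0, -1.571]
force: [0.4, 0.4, -0.3]
grip_width: 0.0449
```

```bash
python3 -c "
from h import *
look('p70',(.627,.023),.042,.055); marks('p70m')"
```

```text
p70 tcp [0.6287 0.0227 0.2319] found [0.6254 0.0246] D 23.8 mean [0.6258 0.0245 0.0435] px 319.0 192.0 336
tcp [0.6278 0.0227 0.2282] [-1.5697 -0.     -1.571 ]
mark 2 [ 0.6338 -0.0554] D 45.6 mean [ 0.6343 -0.0557  0.0066] px 386.0 177.0 1088
mark 3 [ 0.6428 -0.1347] D 46.2 mean [ 0.6433 -0.1347  0.0065] px 452.0 169.0 1124
mark 4 [ 0.6514 -0.2142] D 46.8 mean [ 0.6523 -0.2138  0.0064] px 520.0 162.0 1170
```

>>> jog_arm:
  targets:
    - [5.0,[4,0,-1.8],0]
    - [5.0,[8.5,0,-3.8],0]
    - [5.0,[13,0,-5.8],0]
    - [5.0,[17.5,0,-7.8],0]
    - [5.0,[22,0,-9.8],0]
    - [5.0,[26.5,0,-11.8],0]
    - [5.0,[31,0,-13.8],0]
    - [5.0,[35,0,-15.5],0]
    - [5.0,[38.7,0,-17.1],0]
    - [5.0,[38.7,0,-17.1],0]

```text
time_s: 8.85
ee_pos: [0.4534, -0.3675, 0.2233]
eef_rot: [-1.573, 0.002, -1.575]
force: [0.5, 1.3, 0.4]
grip_width: 0.0502
```

>>> jog_arm:
  targets:
    - [5.0,[0,0,0],0]
    - [5.0,[0,0,0],0]
    - [5.0,[0,0,0],0]

```text
time_s: 9.15
ee_pos: [0.4564, -0.3631, 0.2251]
eef_rot: [-1.571, 0.001, -1.569]
force: [-0.3, 0.1, 0.3]
grip_width: 0.0503
```

```bash
python3 -c "
from h import *
print(ctrl.get_obs()['eef_rot'])
look('w60',(.4553,-.3645))"
```

```text
[-1.57123913e+00  5.07408594e-04 -1.56942321e+00]
w60 tcp [ 0.4564 -0.3631  0.2251] found [ 0.4558 -0.3642] D 23.9 mean [ 0.456  -0.3642  0.0362] px 321.0 188.0 346
```

>>> jog_arm:
  targets:
    - [5.0,[0.1,5,-0.1],0]
    - [5.0,[0.1,10,-0.1],0]
    - [5.0,[0.1,14,-0.1],0]
    - [5.0,[0.1,17,-0.1],0]
    - [5.0,[0.1,18.5,-0.1],0]
    - [5.0,[0.1,19,-0.1],0]
    - [5.0,[0.1,19,-0.1],0]
    - [2.0,[0.1,19,-0.1],0]
    - [2.0,[0.1,19,-0.1],0]
    - [2.0,[0.1,19,-0.1],0]

```text
time_s: 10.2
ee_pos: [0.4552, -0.3656, 0.0364]
eef_rot: [-1.57, -0.001, -1.571]
force: [-0.8, 0.2, -0.2]
grip_width: 0.0292
```

>>> jog_arm:
  targets:
    - [2.0,[0,0,0],0]
    - [2.0,[0,0,0],0]
    - [2.0,[0,0,0],0]

```text
time_s: 10.5
ee_pos: [0.4551, -0.3655, 0.0361]
eef_rot: [-1.57, -0.001, -1.571]
force: [-0.4, 0.9, 6.9]
grip_width: 0.0235
```

>>> jog_arm:
  targets:
    - [2.0,[0,-2,0],0]
    - [2.0,[0,-6,0],0]
    - [2.0,[0,-10,0],0]
    - [2.0,[0,-14,0],0]
    - [2.0,[0,-17,0],0]
    - [2.0,[0,-19,0],0]
    - [2.0,[0,-19,0],0]
    - [2.0,[0,-19,0],0]

```text
time_s: 11.3
ee_pos: [0.4547, -0.365, 0.2244]
eef_rot: [-1.571, 0.001, -1.571]
force: [-1.2, 0.5, -2.5]
grip_width: 0.0232
```

>>> jog_arm:
  targets:
    - [2.0,[-4,0,2.3],0]
    - [2.0,[-8,0,4.7],0]
    - [2.0,[-12,0,7],0]
    - [2.0,[-16,0,9.4],0]
    - [2.0,[-20,0,11.7],0]
    - [2.0,[-24,0,14],0]
    - [2.0,[-28,0,16.4],0]
    - [2.0,[-30.9,0,18.1],0]
    - [2.0,[-30.9,0,18.1],0]
    - [2.0,[-30.9,0,18.1],0]

```text
time_s: 12.3
ee_pos: [0.6355, -0.0558, 0.2233]
eef_rot: [-1.574, 0.0, -1.57]
force: [0.3, -0.8, -0.8]
grip_width: 0.0237
```

>>> jog_arm:
  targets:
    - [2.0,[0,0,0],0]
    - [2.0,[0,0,0],0]
    - [2.0,[0,0,0],0]

```text
time_s: 12.6
ee_pos: [0.6357, -0.0572, 0.2254]
eef_rot: [-1.571, -0.0, -1.572]
force: [-0.2, 0.1, -1.0]
grip_width: 0.0234
```

```bash
python3 -c "
from h import *
marks('m60'); look('m60b',(.6265,.023),.042,.055)"
```

```text
tcp [ 0.6357 -0.0572  0.2254] [-1.5707 -0.     -1.5721]
mark 2 [ 0.6357 -0.0559] D 45.5 mean [ 0.6373 -0.0559  0.0092] px 319.0 182.0 1032
mark 3 [ 0.6451 -0.1353] D 45.8 mean [ 0.6453 -0.1351  0.0092] px 386.0 175.0 1112
mark 4 [ 0.654  -0.2146] D 46.5 mean [ 0.6542 -0.2143  0.0091] px 454.0 167.0 1146
held hub z [0.215  0.2254 0.2263]
m60b tcp [ 0.6357 -0.057   0.2255] found [0.6274 0.0246] D 24.2 mean [0.628  0.0241 0.047 ] px 246.0 197.0 377
```

>>> jog_arm:
  targets:
    - [2.0,[-0.1,4,-0.1],0]
    - [2.0,[-0.1,8,-0.1],0]
    - [2.0,[-0.1,12,-0.1],0]
    - [2.0,[-0.1,15,-0.1],0]
    - [2.0,[-0.1,16.5,-0.1],0]
    - [2.0,[-0.1,17.2,-0.1],0]
    - [2.0,[-0.1,17.4,-0.1],0]
    - [2.0,[-0.1,17.4,-0.1],0]
    - [2.0,[-0.1,17.6,-0.1],0]
    - [2.0,[-0.1,17.8,-0.1],0]

```text
time_s: 13.7
ee_pos: [0.6354, -0.0553, 0.0484]
eef_rot: [-1.569, -0.0, -1.571]
force: [0.6, 0.2, -1.1]
grip_width: 0.0234
```

>>> jog_arm:
  targets:
    - [2.0,[0,0,0],0]
    - [2.0,[0,0,0],0]

```text
time_s: 13.9
ee_pos: [0.635, -0.0553, 0.0476]
eef_rot: [-1.571, -0.0, -1.571]
force: [-0.7, 0.8, -2.0]
grip_width: 0.023
```

Not touching yet, so I'll go slightly lower, release and rise.

>>> jog_arm:
  targets:
    - [2.0,[0,0.1,0],0]
    - [2.0,[0,0.15,0],0]
    - [2.0,[0,0.15,0],0]
    - [2.0,[0,0.15,0],0]

```text
time_s: 14.3
ee_pos: [0.6352, -0.0553, 0.0471]
eef_rot: [-1.57, -0.0, -1.571]
force: [-4.5, 0.3, 8.3]
grip_width: 0.0233
```

>>> jog_arm:
  targets:
    - [4.5,[0,0,0],0]
    - [4.5,[0,0,0],0]
    - [4.5,[0,0,0],0]
    - [4.5,[0,-2,0],0]
    - [4.5,[0,-5,0],0]
    - [4.5,[0,-9,0],0]
    - [4.5,[0,-13,0],0]
    - [4.5,[0,-16,0],0]
    - [4.5,[0,-18,0],0]
    - [4.5,[0,-18,0],0]

```text
time_s: 15.3
ee_pos: [0.6358, -0.0554, 0.229]
eef_rot: [-1.566, -0.001, -1.571]
force: [0.7, 1.2, 0.7]
grip_width: 0.0449
```

>>> jog_arm:
  targets:
    - [5.0,[-3,0,-3],0]
    - [5.0,[-6,0,-6],0]
    - [5.0,[-9,0,-9],0]
    - [5.0,[-12,0,-12],0]
    - [5.0,[-15,0,-15],0]
    - [5.0,[-18,0,-18],0]
    - [5.0,[-20,0,-20],0]
    - [5.0,[-21,0,-20.8],0]
    - [5.0,[-21,0,-20.8],0]
    - [5.0,[-21,0,-20.8],0]

```text
time_s: 16.3
ee_pos: [0.4275, 0.1543, 0.2255]
eef_rot: [-1.571, -0.0, -1.571]
force: [-0.0, 0.5, -0.7]
grip_width: 0.0499
```

>>> jog_arm:
  targets:
    - [5.0,[0,0,0],0]
    - [5.0,[0,0,0],0]
    - [5.0,[0,0,0],0]

```text
time_s: 16.6
ee_pos: [0.4273, 0.1543, 0.2258]
eef_rot: [-1.571, -0.0, -1.572]
force: [-0.2, -0.3, 0.8]
grip_width: 0.0498
```

```bash
python3 -c "
from h import *
look('w50',(.428,.155))"
```

```text
w50 tcp [0.4273 0.1543 0.2258] found [0.4283 0.1571] D 24.1 mean [0.4285 0.1571 0.0361] px 318.0 187.0 344
```

>>> jog_arm:
  targets:
    - [5.0,[-0.1,5,0.1],0]
    - [5.0,[-0.1,10,0.1],0]
    - [5.0,[-0.1,14,0.1],0]
    - [5.0,[-0.1,17,0.1],0]
    - [5.0,[-0.1,18.5,0.1],0]
    - [5.0,[-0.1,19,0.1],0]
    - [5.0,[-0.1,19,0.1],0]
    - [2.0,[-0.1,19,0.1],0]
    - [2.0,[-0.1,19,0.1],0]
    - [2.0,[-0.1,19,0.1],0]

```text
time_s: 17.65
ee_pos: [0.4284, 0.1559, 0.0367]
eef_rot: [-1.57, 0.0, -1.571]
force: [0.4, -0.8, -0.3]
grip_width: 0.0291
```

>>> jog_arm:
  targets:
    - [2.0,[0,0,0],0]
    - [2.0,[0,0,0],0]
    - [2.0,[0,0,0],0]

```text
time_s: 17.95
ee_pos: [0.4283, 0.1558, 0.0365]
eef_rot: [-1.57, 0.0, -1.571]
force: [-1.4, -1.9, 6.6]
grip_width: 0.0237
```

>>> jog_arm:
  targets:
    - [2.0,[0,-2,0],0]
    - [2.0,[0,-6,0],0]
    - [2.0,[0,-10,0],0]
    - [2.0,[0,-14,0],0]
    - [2.0,[0,-17,0],0]
    - [2.0,[0,-19,0],0]
    - [2.0,[0,-19,0],0]
    - [2.0,[0,-19,0],0]

```text
time_s: 18.75
ee_pos: [0.4277, 0.1557, 0.2251]
eef_rot: [-1.571, -0.0, -1.571]
force: [-0.9, -1.3, -0.8]
grip_width: 0.0234
```

>>> jog_arm:
  targets:
    - [2.0,[3.5,0,2.6],0]
    - [2.0,[7,0,5.2],0]
    - [2.0,[11,0,8.2],0]
    - [2.0,[15,0,11.2],0]
    - [2.0,[19,0,14.2],0]
    - [2.0,[23,0,17.2],0]
    - [2.0,[27,0,20.1],0]
    - [2.0,[29.1,0,21.7],0]
    - [2.0,[29.1,0,21.7],0]
    - [2.0,[29.1,0,21.7],0]

```text
time_s: 19.75
ee_pos: [0.6444, -0.1353, 0.2235]
eef_rot: [-1.574, 0.001, -1.572]
force: [-0.1, 1.0, -0.4]
grip_width: 0.0237
```

>>> jog_arm:
  targets:
    - [2.0,[0,0,0],0]
    - [2.0,[0,0,0],0]
    - [2.0,[0,0,0],0]

```text
time_s: 20.05
ee_pos: [0.6448, -0.1346, 0.2262]
eef_rot: [-1.57, -0.0, -1.57]
force: [1.2, -1.0, 0.7]
grip_width: 0.0236
```

```bash
python3 -c "
from h import *
marks('m50'); look('m50b',(.635,-.056),.042,.055)"
```

```text
tcp [ 0.6448 -0.1346  0.2262] [-1.5704e+00 -1.0000e-04 -1.5703e+00]
mark 3 [ 0.6449 -0.1357] D 45.5 mean [ 0.6452 -0.1357  0.0091] px 321.0 183.0 1072
mark 4 [ 0.6541 -0.2149] D 45.8 mean [ 0.6543 -0.2149  0.0091] px 388.0 175.0 1108
held hub z [0.2105 0.2256 0.2265]
m50b tcp [ 0.6448 -0.1347  0.2262] found [ 0.6358 -0.0535] D 24.1 mean [ 0.6363 -0.0541  0.047 ] px 246.0 198.0 372
```

>>> jog_arm:
  targets:
    - [2.0,[0.1,4,0],0]
    - [2.0,[0.1,8,0],0]
    - [2.0,[0.1,12,0],0]
    - [2.0,[0.1,15,0],0]
    - [2.0,[0.1,16.5,0],0]
    - [2.0,[0.1,17.2,0],0]
    - [2.0,[0.1,17.5,0],0]
    - [2.0,[0.1,17.7,0],0]
    - [2.0,[0.1,17.8,0],0]
    - [2.0,[0.1,17.8,0],0]

```text
time_s: 21.15
ee_pos: [0.6453, -0.1364, 0.0488]
eef_rot: [-1.57, -0.0, -1.571]
force: [0.4, 0.5, -0.3]
grip_width: 0.0233
```

>>> jog_arm:
  targets:
    - [2.0,[0,0.1,0],0]
    - [2.0,[0,0.1,0],0]
    - [2.0,[0,0.1,0],0]

```text
time_s: 21.45
ee_pos: [0.6452, -0.1364, 0.0475]
eef_rot: [-1.57, -0.0, -1.571]
force: [-0.7, 0.0, 3.9]
grip_width: 0.0234
```

Touching; release and rise.

>>> jog_arm:
  targets:
    - [4.5,[0,0,0],0]
    - [4.5,[0,0,0],0]
    - [4.5,[0,0,0],0]
    - [4.5,[0,-2,0],0]
    - [4.5,[0,-5,0],0]
    - [4.5,[0,-9,0],0]
    - [4.5,[0,-13,0],0]
    - [4.5,[0,-16,0],0]
    - [4.5,[0,-18,0],0]
    - [4.5,[0,-18,0],0]

```text
time_s: 22.45
ee_pos: [0.6457, -0.1365, 0.2301]
eef_rot: [-1.566, -0.001, -1.571]
force: [0.5, -0.2, -0.3]
grip_width: 0.0448
```

>>> jog_arm:
  targets:
    - [5.0,[-1,0,-3.5],0]
    - [5.0,[-2,0,-7],0]
    - [5.0,[-3,0,-11],0]
    - [5.0,[-4,0,-15],0]
    - [5.0,[-5.5,0,-18.5],0]
    - [5.0,[-6.2,0,-20.7],0]
    - [5.0,[-6.2,0,-20.7],0]
    - [5.0,[-6.2,0,-20.7],0]
    - [5.0,[-6.2,0,-20.7],0]
    - [5.0,[-6.2,0,-20.7],0]

```text
time_s: 23.45
ee_pos: [0.4384, -0.0745, 0.2264]
eef_rot: [-1.572, 0.0, -1.571]
force: [0.1, -1.2, 0.1]
grip_width: 0.0499
```

```bash
python3 -c "
from h import *
look('w40',(.437,-.0745))"
```

```text
w40 tcp [ 0.4384 -0.0745  0.2264] found [ 0.4362 -0.0731] D 23.9 mean [ 0.4365 -0.0731  0.0362] px 319.0 189.0 342
```

>>> jog_arm:
  targets:
    - [5.0,[-0.1,5,-0.1],0]
    - [5.0,[-0.1,10,-0.1],0]
    - [5.0,[-0.1,14,-0.1],0]
    - [5.0,[-0.1,17,-0.1],0]
    - [5.0,[-0.1,18.5,-0.1],0]
    - [5.0,[-0.1,19,-0.1],0]
    - [5.0,[-0.1,19,-0.1],0]
    - [2.0,[-0.1,19,-0.1],0]
    - [2.0,[-0.1,19,-0.1],0]
    - [2.0,[-0.1,19,-0.1],0]

```text
time_s: 24.5
ee_pos: [0.4373, -0.0733, 0.0377]
eef_rot: [-1.569, -0.0, -1.571]
force: [-0.4, -1.1, 1.2]
grip_width: 0.0293
```

>>> jog_arm:
  targets:
    - [2.0,[0,0,0],0]
    - [2.0,[0,0,0],0]
    - [2.0,[0,0,0],0]

```text
time_s: 24.8
ee_pos: [0.4373, -0.0733, 0.0375]
eef_rot: [-1.57, -0.0, -1.571]
force: [-1.3, 0.2, 6.4]
grip_width: 0.0234
```

>>> jog_arm:
  targets:
    - [2.0,[0,-2,0],0]
    - [2.0,[0,-6,0],0]
    - [2.0,[0,-10,0],0]
    - [2.0,[0,-14,0],0]
    - [2.0,[0,-17,0],0]
    - [2.0,[0,-19,0],0]
    - [2.0,[0,-19,0],0]
    - [2.0,[0,-19,0],0]

```text
time_s: 25.6
ee_pos: [0.4367, -0.0732, 0.2262]
eef_rot: [-1.571, 0.0, -1.571]
force: [0.3, -0.3, -1.3]
grip_width: 0.0234
```

>>> jog_arm:
  targets:
    - [2.0,[2.5,0,3.8],0]
    - [2.0,[5,0,7.7],0]
    - [2.0,[7.5,0,11.5],0]
    - [2.0,[10,0,15.3],0]
    - [2.0,[12.5,0,19.1],0]
    - [2.0,[14.2,0,21.7],0]
    - [2.0,[14.2,0,21.7],0]
    - [2.0,[14.2,0,21.7],0]
    - [2.0,[14.2,0,21.7],0]
    - [2.0,[14.2,0,21.7],0]

```text
time_s: 26.6
ee_pos: [0.6534, -0.2147, 0.2273]
eef_rot: [-1.571, -0.0, -1.571]
force: [0.2, -0.3, -1.4]
grip_width: 0.023
```

```bash
python3 -c "
from h import *
marks('m40'); look('m40b',(.6445,-.136),.042,.055)"
```

```text
tcp [ 0.6534 -0.2147  0.2273] [-1.5703e+00 -2.0000e-04 -1.5706e+00]
mark 4 [ 0.654  -0.2148] D 45.4 mean [ 0.6544 -0.2152  0.0093] px 320.0 182.0 1076
held hub z [0.2067 0.2257 0.2269]
m40b tcp [ 0.6535 -0.2148  0.2275] found [ 0.6452 -0.1348] D 24.0 mean [ 0.6459 -0.1352  0.0471] px 247.0 197.0 372
```

>>> jog_arm:
  targets:
    - [2.0,[0,4,0.1],0]
    - [2.0,[0,8,0.1],0]
    - [2.0,[0,12,0.1],0]
    - [2.0,[0,15,0.1],0]
    - [2.0,[0,16.5,0.1],0]
    - [2.0,[0,17.2,0.1],0]
    - [2.0,[0,17.5,0.1],0]
    - [2.0,[0,17.7,0.1],0]
    - [2.0,[0,17.8,0.1],0]
    - [2.0,[0,17.8,0.1],0]

```text
time_s: 27.7
ee_pos: [0.6552, -0.2154, 0.0498]
eef_rot: [-1.57, -0.0, -1.571]
force: [-0.1, -0.3, -0.5]
grip_width: 0.0232
```

>>> jog_arm:
  targets:
    - [2.0,[0,0.1,0],0]
    - [2.0,[0,0.1,0],0]
    - [2.0,[0,0.1,0],0]

```text
time_s: 28.0
ee_pos: [0.6552, -0.2154, 0.0486]
eef_rot: [-1.57, -0.0, -1.571]
force: [-1.2, 0.5, 4.8]
grip_width: 0.0231
```

Touching; release, rise, and move back clear of the rail so the fixed cameras can check.

>>> jog_arm:
  targets:
    - [4.5,[0,0,0],0]
    - [4.5,[0,0,0],0]
    - [4.5,[0,0,0],0]
    - [4.5,[0,-2,0],0]
    - [4.5,[0,-5,0],0]
    - [4.5,[0,-9,0],0]
    - [4.5,[0,-13,0],0]
    - [4.5,[0,-16,0],0]
    - [4.5,[0,-18,0],0]
    - [4.5,[0,-18,0],0]

```text
time_s: 29.0
ee_pos: [0.6556, -0.2156, 0.2311]
eef_rot: [-1.566, -0.002, -1.571]
force: [0.0, -0.2, 0.1]
grip_width: 0.0451
```

>>> jog_arm:
  targets:
    - [4.5,[0,0,-5],0]
    - [4.5,[0,0,-9],0]
    - [4.5,[0,0,-13],0]
    - [4.5,[0,0,-17],0]
    - [4.5,[0,0,-20],0]
    - [4.5,[0,0,-22],0]
    - [4.5,[0,0,-22],0]
    - [4.5,[0,0,-22],0]

```text
time_s: 29.8
ee_pos: [0.4351, -0.2152, 0.2273]
eef_rot: [-1.571, 0.0, -1.571]
force: [-0.1, -0.1, 1.1]
grip_width: 0.0452
```

```bash
python3 - <<'E'
from h import *
for n in("scene","side"):
    c=optics.camera(n); W=pts(c); g=c["img"]
    cv2.imwrite(f"pics/{n}1.png",cv2.resize(g[190:320,130:400] if n=="scene" else g[130:260,230:360],None,fx=3,fy=3)[...,::-1])
    W0=np.load(n+"0.npz")["W"]; g0=np.load(n+"0.npz")["img"]
    for a,b in zip(M,(70,60,50,40)):
        d=np.hypot(W[...,0]-a[0],W[...,1]-a[1])
        h=W[(d<.03)&(W[...,2]>.044)]; k=W[(d<.05)&(W[...,2]>.0195)&(W[...,2]<.026)]
        ch,rh=cv2.minEnclosingCircle(h[:,:2].astype(np.float32)); c2,r2=cv2.minEnclosingCircle(k[:,:2].astype(np.float32))
        d0=np.hypot(W0[...,0]-a[0],W0[...,1]-a[1]); m=(d0<.034)&(W0[...,2]<.02)&(g0.max(-1)<60)
        cm,_=cv2.minEnclosingCircle(W0[m][:,:2].astype(np.float32))
        print(n,b,"hub",np.round(ch,4),round(rh*2e3),"disc",np.round(c2,4),"D",round(2e3*r2),"hub-mark mm",((np.array(ch)-cm)*1e3).round(1),"top z",np.median(h[:,2]).round(4),"discz",np.median(k[:,2]).round(4))
E
```

```text
scene 70 hub [0.6274 0.0213] 26 disc [0.6262 0.0212] D 72 hub-mark mm [ 1.4 -1. ] top z 0.0491 discz 0.0229
scene 60 hub [ 0.636  -0.0561] 25 disc [ 0.6329 -0.0461] D 79 hub-mark mm [-0.2  1. ] top z 0.0487 discz 0.0226
scene 50 hub [ 0.6451 -0.1355] 26 disc [ 0.6442 -0.1373] D 52 hub-mark mm [0.7 1.6] top z 0.0487 discz 0.0229
scene 40 hub [ 0.6537 -0.2153] 25 disc [ 0.6538 -0.2158] D 40 hub-mark mm [-0.1  0.4] top z 0.0494 discz 0.0232
side 70 hub [0.628  0.0238] 26 disc [0.625  0.0151] D 85 hub-mark mm [ 2.7 -0.1] top z 0.0489 discz 0.0226
side 60 hub [ 0.6359 -0.0543] 24 disc [ 0.6299 -0.0459] D 77 hub-mark mm [ 1.2 -0.6] top z 0.0483 discz 0.0226
side 50 hub [ 0.6455 -0.1349] 24 disc [ 0.6465 -0.1317] D 52 hub-mark mm [ 1.1 -0.4] top z 0.0488 discz 0.0226
side 40 hub [ 0.651  -0.2143] 26 disc [ 0.654  -0.2141] D 42 hub-mark mm [-0.4 -2.1] top z 0.0485 discz 0.0225
```

View pics/scene1.png

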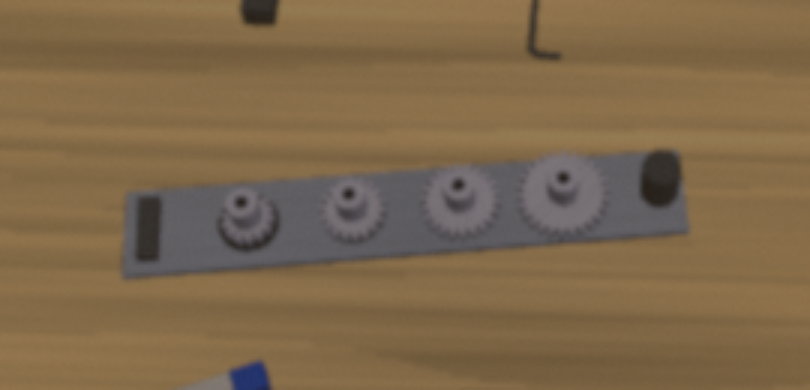

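The picture shows gears 40, 50, 60 and 70 from left to right (crop columns 247, 350, 459, 562), with the 70 beside the post at 660. All lie flat, and the ring of mark showing around the 40 looks even.

```bash
python3 -c "
from station import ctrl
print(ctrl.hand_in(), ctrl.get_obs()['time_s'])"
```

```text
the job is handed in; nothing more can be done
the job is handed in; nothing more can be done
```

All four gears are on the rail's marks in size order, and I handed the job in at about 30 s of the 104 s allowed. I gripped each one by its hub and placed them in the order 70, 60, 50, 40. The 70 sits beside the post and the 40 is farthest from it.

**Last checks, with the arm clear of the rail:**
- **Lying flat:** hub tops read 48–49 mm and disc tops about 23 mm above the table, which matches gears lying flat, hub up, on the marks.
- **Centring:** the scene camera puts the hubs 0.4–1.7 mm from the mark centres, and the side camera 1.2–2.7 mm, with the 70 worst. That spread is about the 2 mm calibration error.
- **Forces:** the highest force reading between moves was about 9 N, as a gear touched down.

**Checks that disagreed:**
- A slanted wrist view put the 60 about 3 mm off along the rail. The scene and side cameras put it within about 1 mm along the rail, so I left it.
- Some disc-outline fits for the 60 and 70 came out too large (77–85 mm) because they took in neighbouring points, so I relied on the hub measurements.

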